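# Prop the sample guard and take out the jar

## Task

On the sample station, swing the clear hinged guard fully up, tip its prop stay up and let the guard sink onto the stay, so that it stays open by itself. Then take the specimen jar out from under it, keeping it upright, and stand it in the free end of the steel tray, beside the pot. Leave the guard propped, and do not disturb the vial, the pot or anything else standing about.

Things in the scene. Friction and masses are not known exactly. Their poses are not given: they have to be found in the camera images.
- station: Sample station, fixed: white base 190 mm deep (x), 200 wide (y); origin under its centre, +x to its back, +y to its left, front roughly to the robot. Floor 10 mm thick; front and side walls 37 mm high, back wall 100. A post outside its left edge (x -27, y +132 to +140, 112 high) carries the stay. Jar and vial stand under the guard near x +5, one at y +41, one at y -41, in either order
- guard (a joint): The guard: clear plate in aluminium frame, 185 mm hinge to front, 196 wide, 8 thick, 0.25 kg. 0 = shut, level; grows swinging up and back to its stop, 1.45 rad. Slow damped hinge (2 N m s/rad): lift with about 5 N at the tab; let go fully up, it sinks in 7 to 11 s to the stay, and as long again to shut. On the stay it rests at about 1.08. A stay raised too early blocks it: raise the guard first
- guard_hinge (a point): Middle of the guard's hinge line, 90 mm behind the station's centre and 105 mm up; axes as the station's. The guard turns about the y axis here
- guard_tab (a point): Grip point of the guard's black pull tab, mid-width, 217 mm from the hinge. Tab 30 mm wide (y), 14 thick, from 185 to 230 mm from the hinge. Axes turn with the guard: -x points outwards from the hinge. Gripped by its side faces (closing along y) it can pivot between the fingers as the guard swings
- stay (a joint): The prop stay: steel bar on the station's left, 9 mm wide, turning about y. 0 = folded, level, pointing forward past the front wall; grows as its end swings up and back; 1.57 upright; beyond that it falls on by its own weight to its stop, 2.09 rad, leaning back, and waits for the guard's catch to sink onto its pin. Light (0.06 kg); falls back to 0 if let go before upright
- stay_pivot (a point): The stay's pivot, on the station's left side, 100 mm above the worktop; axes as the station's; the stay turns about the y axis here
- stay_tip (a point): The stay's free end, 103 mm from its pivot: a cross pin along y, 5 mm radius, from 22 mm inwards of this point (bare; goes into the catch on the guard's left edge) to 22 mm outwards (black knob, 8 mm radius, 18 long). Axes turn with the stay: -x points outwards from the pivot. Gripped by its two ends (44 mm, closing along y) it can pivot between the fingers
- jar_mid (a point): Centre, half-way up, of the specimen jar: pale, 60 mm in diameter, red screw lid 64 mm, 75 high in all (lid the top 16), upright, 0.06 to 0.13 kg, on the station's floor. The propped guard leans forward over it at 62 degrees from level, so reach in with the tool leaning 20 to 40 degrees back towards the station's front, and draw the jar out along that slant
- glass_vial: Stoppered glass vial, 30 mm in diameter, 70 mm high, upright next to the jar under the guard; origin at the centre of its underside. Not to be disturbed
- tray: Low steel tray, fixed, 94 mm (x) by 204 mm (y), 18 mm high, walls and floor 4 mm thick; origin at the centre of its underside. Its +y half is free; the jar goes there, about 52 mm from the middle
- red_pot: Brown pot with a red lid, 59 mm in diameter, 58 mm high, standing in the tray's -y half; origin at the centre of its underside. Leave it alone
- erlenmeyer: Conical glass flask, 80 mm in diameter at the foot, 119 mm high, between station and tray; origin under its centre. Leave it alone
- wash_bottle: White bottle with red cap, 68 mm wide, 228 mm high; origin under its centre. Leave it alone
- culture_rack_1: Rack of capped tubes, 52 x 124 x 120 mm, behind the station; origin under its centre. Leave it alone
- kit_box: White and blue box, 155 x 185 x 70 mm, at the back left; origin under its centre. Leave it alone
- buffer_bottle: White bottle, 66 mm in diameter, 147 mm high; origin under its centre. Leave it alone
- amber_bottle: Brown bottle with a dark cap, 54 mm in diameter, 130 mm high; origin under its centre. Leave it alone
- bench_timer: Bench timer, 45 x 70 x 29 mm; origin under its centre. Leave it alone
- pv_bottle: Squat white bottle, 66 mm in diameter, 93 mm high, right of the station; origin under its centre. Leave it alone
- desk_lamp: Desk lamp, fixed, always in the same place between station and tray. Origin on the worktop under its shade. Its round base (170 mm across, 31 mm high) is centred 0.50 m ahead of the robot and 0.08 m to its right; thin arms rise from there to the left, up to 0.33 m, and slope down again to 0.17 m at 0.4 m left. Save its base all of it lies over 0.475 m ahead: carry past in front of it

How it is judged:
By the outcome, as a careful person would: the job done as asked, in the order asked, and still so for the second after the job is handed in, with the robot touching nothing.
It also fails if it takes over 67 s, if anything falls off the work surface, if the arm or the gripper's body presses on something with over 40 N, if the wrist force passes 120 N, or if a joint passes its speed limit or range.

## Robot

A 6-joint arm with a two-finger parallel gripper is mounted at the origin on a cart in front of the work surface, level with it; the furniture and walls round the work are solid. World frame = base frame: x ahead of the robot, y to its left, z up, the work surface at z = 0. Lengths are in mm, angles in rad, forces in N, time in s.
With the tool pointing down it reaches from about 325 to 875 mm from the base axis. Payload 4.4 kg.
Tool frame: the origin (TCP) lies on the centre line of the jaws, within the pads' length; the fingertips stand ahead of it and the grasp point (between the pads) lies 6 mm ahead of it (ctrl.tcp_to_tips is the z of the fingertips in the tool frame, in mm); z points along the fingers, y is the line along which they close (so a half turn about z gives the same grasp; the last joint's range is limited). The gripper opens to 85 mm and grips with 20 to 120 N. Pads are 22 mm wide; open, the fingers measure 114 mm over their backs; the gripper's body (76 mm by 85 mm) begins 54 mm behind the grasp point. The pads swing forward as they close: fully open they stand 13 mm farther back than shut.
Start: joints at [-1.383, 0.207, 1.542, -0, 1.393, -0.15], TCP at [191.092, -542.32, 225.682] pointing down, gripper open.
Joint ranges: [-2.73, 2.73], [-0.86, 2.22], [0.23, 2.46], [-1.11, 4.25], [0.08, 2.63], [-2.82, 2.82]. Speed limits (rad/s): [2.79, 2.79, 3.14, 3.14, 3.14, 3.14].

## Interface

Orientations are given as a 3x3 rotation matrix whose columns are the frame's x, y, z axes.
In Python, from plant import ctrl, sensors, optics gives the robot as it stands. Calls block until the motion is done:
- ctrl.move_ptp(position, orientation): joint-space move of the TCP to a pose.
- ctrl.move_l(position, rot=None, vel=150, threshold=None): straight line of the TCP; rot=None keeps the orientation; vel is the mean speed in mm/s. With threshold (N) it stops when the force on the tool has changed by that much, and returns True; else False.
- ctrl.set_joints(angles): joint-space move.
- ctrl.gripper_to(opening, force=None): finger opening in mm; force is the grip in N (None keeps the last); returns when the fingers have stopped.
- ctrl.hold(seconds).
- ctrl.solve_ik(position, orientation): joint angles nearest the present ones, or None.
- sensors.read_state(): the state.
- optics.grab_frame(name): name is "side" or "top" or "wrist"; returns (picture, depth): 420x560x3 uint8, red, green, blue; 420x560 float32, mm along the optical axis (not along the pixel's ray), 0 where there is no reading.
- optics.camera_params(name): a dict with "mtx" (3x3 intrinsics, pixels), "R" (3x3) and "t" (3): a world point X has camera coordinates R X + t; the wrist camera has in their place "T_tool_cam" (4x4, takes a point from camera to tool coordinates, whose origin is the TCP and whose axes are the flange's). Camera axes: x right, y down, z forward; pixel columns grow to the right and rows downward; lengths in mm; the calibration is good to about 2 mm. A picture is of the moment at which its call begins: read the wrist's pose just before it. camera_params takes no time and is no camera call.
A pose or a line that the arm cannot do raises ctrl.MotionError and nothing moves.
- ctrl.finish_job(): hands the job in; it is judged then, once.
The state is a dict: "t": time; "q": joint angles; "qvel": joint speeds; "tau": joint torques, N m; "eef_pos": TCP position; "eef_rot": TCP orientation; "force": force on the tool from outside, world axes, zero at the start; "wrist_torque": the same for the moment, N m; "grip_width": finger opening in mm; "grasp_force": force on a finger pad.
Only numpy, scipy, OpenCV 4.12 (cv2) and the standard library are available. Lean on these libraries where they do the work, as an engineer would, in place of code of your own. Each camera call takes 0.05 s, during which the arm holds its last target. There are 200 camera calls.

## Working session

There is one attempt and no reset: what is moved stays moved. The work goes in short steps, each a Python script; the robot and the scene stay as the last script left them, time stands still between calls to the robot, and variables do not carry over. Pictures are saved under pics/ and viewed, at most 10 in all, crops included, and the job is handed in when it is done.

```bash
ls; mkdir -p pics; python3 - <<'E'
from plant import ctrl,sensors,optics
import cv2,numpy as np
for n in("top","side"):
    p,d=optics.grab_frame(n); np.savez(f"pics/{n}0.npz",p=p,d=d)
    cv2.imwrite(f"pics/{n}0.png",cv2.resize(p[:,:,::-1],(800,600),interpolation=cv2.INTER_CUBIC))
    c=optics.camera_params(n); print(n,c)
print(optics.camera_params("wrist"),ctrl.tcp_to_tips,sensors.read_state())
E
```

```text
pics
top {'mtx': array([[418.34792009,   0.        , 280.25818815],
       [  0.        , 418.34792009, 214.80377698],
       [  0.        ,   0.        ,   1.        ]]), 'R': array([[-0.02587927, -0.99940908, -0.02262201],
       [-0.99618683,  0.02766873, -0.08274198],
       [ 0.08331901,  0.02039444, -0.99631421]]), 't': array([  92.32777267,  514.60878802, 1387.59470784])}
side {'mtx': array([[505.25453227,   0.        , 273.41707424],
       [  0.        , 505.25453227, 219.27825444],
       [  0.        ,   0.        ,   1.        ]]), 'R': array([[-0.9401442 ,  0.34075701, -0.00367994],
       [ 0.24806094,  0.67691296, -0.69300406],
       [-0.23365499, -0.65243659, -0.72092429]]), 't': array([ 463.51238188, -111.30617861, 2030.71436882])}
{'mtx': array([[305.14248078,   0.        , 277.05252162],
       [  0.        , 305.14248078, 207.74316086],
       [  0.        ,   0.        ,   1.        ]]), 'T_tool_cam': array([[-9.89193204e-04, -9.62081934e-01, -2.72758822e-01,
         6.93854955e+01],
       [ 9.99999465e-01, -8.69177184e-04, -5.60836156e-04,
        -7.70618733
[... 276 characters left out ...]
       1.39348580e+00, -1.50498087e-01]), 'qvel': array([-0.00062415, -0.00138281, -0.0034324 , -0.0003768 , -0.0006147 ,
        0.00057906]), 'tau': array([-6.36159166e-04, -3.84097588e+01, -2.92548949e+01, -1.87742203e-04,
        4.98203997e-03,  1.15351730e-05]), 'eef_pos': array([ 190.96224061, -541.63151632,  224.62462129]), 'eef_rot': array([[ 9.43160399e-01,  3.32337670e-01, -3.67514075e-04],
       [ 3.32337709e-01, -9.43158256e-01,  2.03763503e-03],
       [ 3.30558946e-04, -2.04395546e-03, -9.99997856e-01]]), 'force': array([ 0.75516767,  0.34460633, -0.26826364]), 'wrist_torque': array([-0.00725696, -0.00320889,  0.01224854]), 'grasp_force': 0.0, 'grip_width': 85.56670983003654}
```

View pics/top0.png

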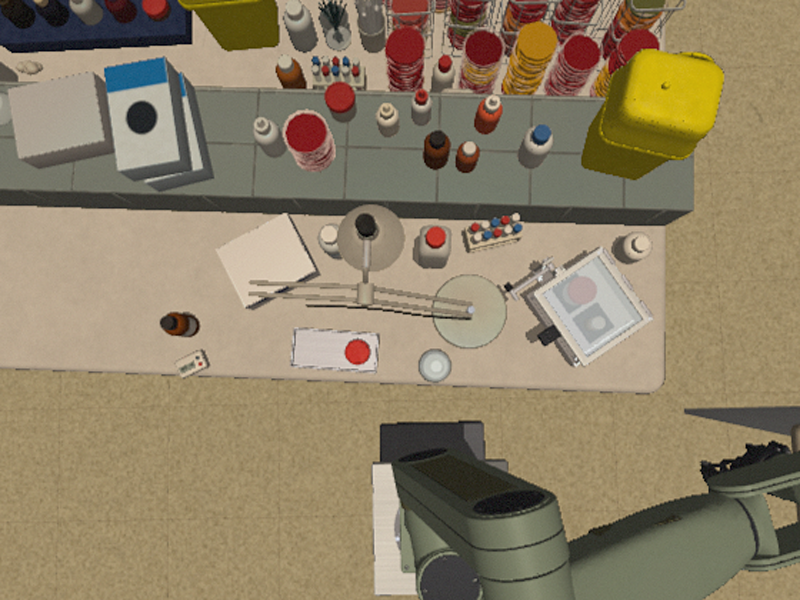

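View pics/side0.png

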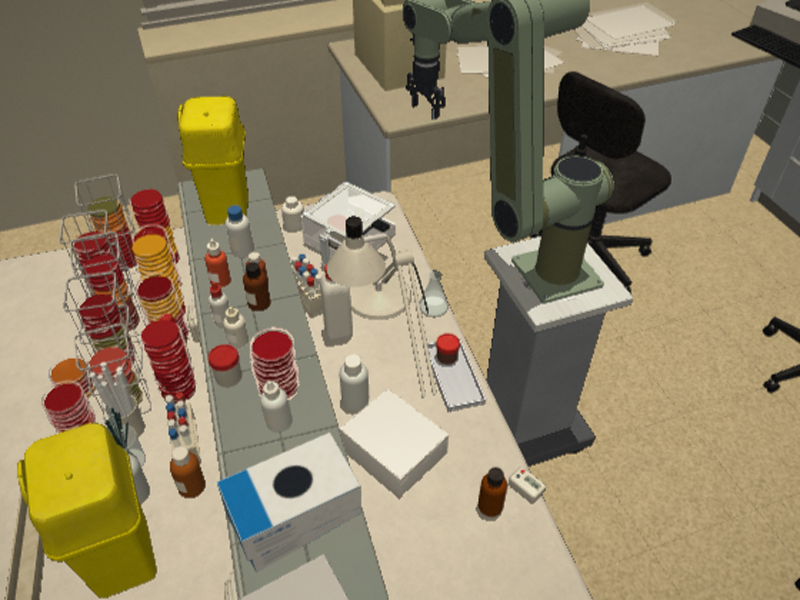

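The top picture shows the station at about (590,305), yawed, with its tab at (547,335), the stay and knob at (508,288), the jar's lid at (580,290) on the left, and the vial at (597,322). The tray is at (335,350) with the pot at (357,351), and the flask is at (435,365). Side view: the same objects, with the tray at (455,375).

```bash
cat >h.py <<'E'
from plant import ctrl,sensors,optics
import numpy as np,cv2
def cam(n,st=None):
    c=optics.camera_params(n)
    if n!="wrist": return c["mtx"],c["R"],np.array(c["t"])
    T=np.eye(4);T[:3,:3]=st["eef_rot"];T[:3,3]=st["eef_pos"]
    M=np.linalg.inv(T@c["T_tool_cam"]); return c["mtx"],M[:3,:3],M[:3,3]
def ray(C,u,v):
    K,R,t=C; d=R.T@np.linalg.inv(K)@np.array([u,v,1.]); return -R.T@t,d
def onz(C,u,v,z):
    o,d=ray(C,u,v); return o+d*(z-o[2])/d[2]
def tri(obs):
    A=np.zeros((3,3));b=np.zeros(3)
    for C,u,v in obs:
        o,d=ray(C,u,v);d=d/np.linalg.norm(d);P=np.eye(3)-np.outer(d,d);A+=P;b+=P@o
    X=np.linalg.solve(A,b); return X,[np.linalg.norm(proj(C,X)-(u,v)) for C,u,v in obs]
def proj(C,X):
    K,R,t=C;p=K@(R@np.asarray(X,float)+t);return p[:2]/p[2]
E
python3 - <<'E'
from h import *
np.set_printoptions(precision=1,suppress=True)
C=cam("top");s=.7
for n,u,v,z in[("fl",533,288,109),("bl",605,248,109),("br",652,317,109),("fr",585,364,109),("tab",547,335,105),("knob",508,288,100),("jar",580,290,85),("vial",597,322,80),("tray1",293,328,18),("tray2",379,334,18),("t3",376,373,18),("t4",290,367,18),("pot",357,351,58),("flask",435,365,0),("lampbase",470,310,31),("pv",637,247,93)]:
    print(n,onz(C,u*s,v*s,z))
for n in("top","side"):
    p=np.load(f"pics/{n}0.npz")["p"]
    c=p[160:270,340:470] if n=="top" else p[115:195,190:300]
    cv2.imwrite(f"pics/{n}c.png",cv2.resize(c[:,:,::-1],None,fx=5.4,fy=5.4,interpolation=cv2.INTER_CUBIC))
E
```

```text
fl [ 543.3 -217.2  109. ]
bl [ 627.8 -379.8  109. ]
br [ 472.1 -473.6  109. ]
fr [ 373.5 -322.7  109. ]
tab [ 438.9 -244.1  105. ]
knob [ 545.9 -163.7  100. ]
jar [ 538.4 -326.8   85. ]
vial [ 465.8 -362.4   80. ]
tray1 [474.1 334.2  18. ]
tray2 [454.4 130.7  18. ]
t3 [363.1 139.8  18. ]
t4 [382.3 342.3  18. ]
pot [415.3 179.7  58. ]
flask [378.    0.3   0. ]
lampbase [504.3 -84.2  31. ]
pv [ 630.7 -456.2   93. ]
```

View pics/topc.png

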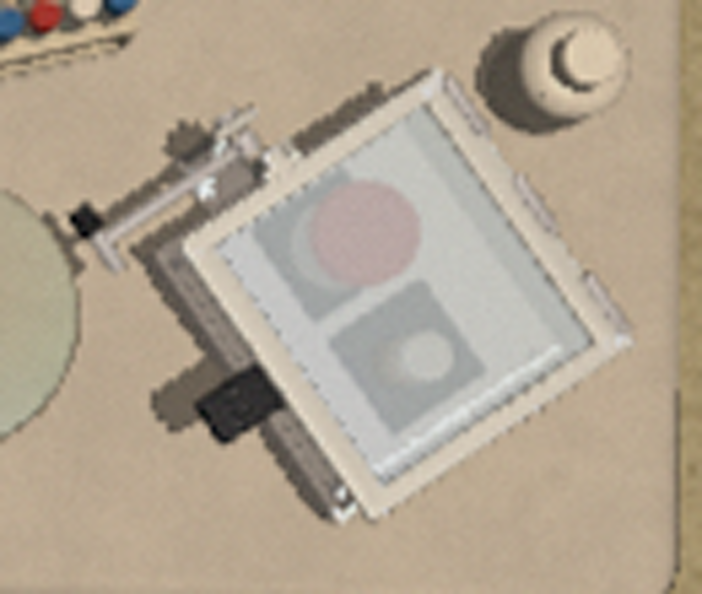

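The enlarged crop (5.4 px per image px, offset 340,160) shows the guard's frame corners at (185,243), (435,75), (630,340) and (372,515), the tab at (240,405), the stay from (225,150) to its pin (85,220 to 122,268), the jar's lid at (367,232) and the vial at (425,355). So the station's yaw is about -61° and the jar is on its left. Next I check reachability and take two wrist views.

```bash
cat >>h.py <<'E'
def RS(psi): return np.array([[np.cos(psi),-np.sin(psi),0],[np.sin(psi),np.cos(psi),0],[0,0,1.]])
def RT(psi,L,s=1):
    "tool leaning L back, closing along station y"
    S=RS(psi);z=S@[np.sin(L),0,-np.cos(L)];y=s*S[:,1];return np.column_stack([np.cross(y,z),y,z])
E
python3 - <<'E'
from h import *
np.set_printoptions(precision=2,suppress=True)
psi=np.radians(-61);O=np.array([505,-350.5,0]);S=RS(psi)
for L in(20,30,40):
  for s in(1,-1):
    R=RT(psi,np.radians(L),s);print(L,s)
    for n,p in[("tab0",(-127,0,105)),("tabmid",(-40,0,270)),("tab1",(64,0,320)),("stay0",(-130,118,100)),("stay1",(-9,118,201)),("jar",(5,41,72)),("jarout",(-95,41,245)),("view",(-220,20,230))]:
        print(n,ctrl.solve_ik(O+S@p-6*R[:,2],R))
    print("carry",ctrl.solve_ik([355,-130,270],R))
E
```

```text
20 1
tab0 [-0.56  0.03  2.05 -0.24  0.77 -0.92]
tabmid [-0.65 -0.02  1.72 -0.15  1.12 -1.11]
tab1 [-0.72  0.15  1.44 -0.12  1.22 -1.2 ]
stay0 [-0.34  0.21  1.85 -0.31  0.84 -0.66]
stay1 [-0.48  0.25  1.57 -0.22  1.04 -0.9 ]
jar [-0.61  0.34  1.76 -0.22  0.74 -0.97]
jarout [-0.51 -0.04  1.79 -0.2   1.09 -0.95]
view [-0.38 -0.27  2.02 -0.24  1.12 -0.81]
carry [-0.4  -0.46  2.08 -0.22  1.25 -0.86]
20 -1
tab0 [-0.56  0.03  2.05 -0.24  0.77  2.23]
tabmid [-0.65 -0.02  1.72 -0.15  1.12  2.03]
tab1 [-0.72  0.15  1.44 -0.12  1.22  1.94]
stay0 [-0.34  0.21  1.85 -0.31  0.84  2.48]
stay1 [-0.48  0.25  1.57 -0.22  1.04  2.24]
jar [-0.61  0.34  1.76 -0.22  0.74  2.17]
jarout [-0.51 -0.04  1.79 -0.2   1.09  2.19]
view [-0.38 -0.27  2.02 -0.24  1.12  2.33]
carry [-0.4  -0.46  2.08 -0.22  1.25  2.28]
30 1
tab0 [-0.49 -0.01  2.15 -0.5   0.61 -0.64]
tabmid [-0.6  -0.09  1.84 -0.28  0.93 -0.99]
tab1 [-0.69  0.06  1.59 -0.22  1.01 -1.12]
stay0 [-0.26  0.19  1.94 -0.58  0.71 -0.38]
stay1 [-0.42  0.2   1.68 -0.4   0.86 -0.73]
jar [-0.56  0.3   1.87 -0.48  0.55 -0.71]
jarout [-0.45 -0.1   1.9  -0.37  0.93
[... 491 characters left out ...]
6]
40 1
tab0 [-0.41 -0.    2.24 -0.93  0.51 -0.17]
tabmid [-0.54 -0.15  1.96 -0.48  0.76 -0.79]
tab1 [-0.65 -0.    1.72 -0.37  0.8  -0.99]
stay0 [-0.19  0.21  2.01 -0.94  0.66 -0.  ]
stay1 [-0.37  0.18  1.79 -0.67  0.72 -0.46]
jar [-0.52  0.3   1.97 -0.96  0.42 -0.21]
jarout [-0.38 -0.13  2.01 -0.61  0.79 -0.56]
view [-0.16 -0.33  2.19 -0.68  0.93 -0.35]
carry [-0.14 -0.55  2.25 -0.62  1.07 -0.45]
40 -1
tab0 None
tabmid [-0.54 -0.15  1.96 -0.48  0.76  2.35]
tab1 [-0.65 -0.    1.72 -0.37  0.8   2.16]
stay0 None
stay1 [-0.37  0.18  1.79 -0.67  0.72  2.68]
jar None
jarout [-0.38 -0.13  2.01 -0.61  0.79  2.59]
view [-0.16 -0.33  2.19 -0.68  0.93  2.79]
carry [-0.14 -0.55  2.25 -0.62  1.07  2.69]
```

```bash
python3 - <<'E'
from h import *
np.set_printoptions(precision=1,suppress=True)
for n in("top","side"):
    d=np.load(f"pics/{n}0.npz")["d"];K,R,t=cam(n);v,u=np.mgrid[:420,:560]
    P=np.stack([(u-K[0,2])*d/K[0,0],(v-K[1,2])*d/K[1,1],d],-1).reshape(-1,3)[d.ravel()>0]
    P=(P-t)@R
    for y0 in range(-140,160,20):
        m=(P[:,1]>y0)&(P[:,1]<y0+20)&(P[:,0]>440)&(P[:,0]<580)&(P[:,2]>45)&(P[:,2]<400)
        if m.any(): q=P[m];print(n,y0,"x",q[:,0].min(),q[:,0].max(),"z",q[:,2].min(),q[:,2].max(),m.sum())
psi=np.radians(-61);O=np.array([505,-350.5,0]);S=RS(psi)
for i,(L,p) in enumerate([(30,(-170,30,250)),(5,(-60,90,330))]):
    R=RT(psi,np.radians(L));ctrl.move_ptp(O+S@p,R);ctrl.hold(.3)
    st=sensors.read_state();p_,d=optics.grab_frame("wrist")
    np.savez(f"pics/w{i}.npz",p=p_,d=d,eef_rot=st["eef_rot"],eef_pos=st["eef_pos"]);print(st["t"],st["eef_pos"])
    cv2.imwrite(f"pics/w{i}.png",cv2.resize(p_[:,:,::-1],(800,600),interpolation=cv2.INTER_CUBIC))
E
```

```text
top -100 x 482.9352942251713 521.4131404070088 z 52.50245818489218 70.60923777773081 29
top -80 x 482.0968010704736 523.0702999199023 z 56.511765616228125 89.77696920402303 48
top -60 x 481.28599027259696 523.0491445784097 z 87.97608730320735 117.00401442358202 43
top -40 x 481.87059786467233 524.5353257062634 z 111.67943124992516 151.49566690770743 50
top -20 x 480.9913678224447 525.7718297018628 z 137.19859851226278 172.22663103694765 49
top 0 x 481.99294593162523 527.7935313741451 z 162.24140783036205 202.74530353771644 57
top 20 x 481.82278073230185 529.5386091619073 z 186.20688067698745 229.64511298375513 57
top 40 x 482.8436529703481 529.9841779399043 z 211.41634434977212 259.18059875256154 64
top 60 x 484.5022074794982 531.3801499815379 z 233.95148116049856 284.3391100789592 70
top 80 x 486.5285998169653 579.9538142630707 z 262.4806988928716 350.915274914144 101
top 100 x 488.6643160516502 579.7783153992731 z 287.7914041578256 364.05319172111604 144
top 120 x 490.9583592766837 579.7865432271008 z 307.4434290687357 399.90287959619735 214
top 140 x 493.88905319676957 579.7606021
[... 556 characters left out ...]
8167 188.76792547145917 7
side 20 x 493.6895077667157 522.2319836083735 z 178.0680729763566 215.52086789630505 12
side 40 x 497.63614065383604 525.3221415640032 z 210.0969745393272 235.44262996165978 9
side 60 x 501.22128125966776 525.538851153818 z 230.59657889976742 251.3119279948438 7
side 80 x 497.5851936165591 527.9782793915001 z 254.69593709952215 280.841181711121 9
side 100 x 524.1013975300787 559.565165958414 z 283.90044254779906 337.7437540198342 6
side 120 x 495.3665647478993 579.812875450231 z 315.89144537950415 399.6417508649591 96
side 140 x 487.83554922730355 579.8397558846136 z 309.02045957547944 379.0386374315035 170
2.0333 [ 448.7 -187.9  250. ]
3.0583 [ 553.9 -253.   329.7]
```

View pics/w0.png

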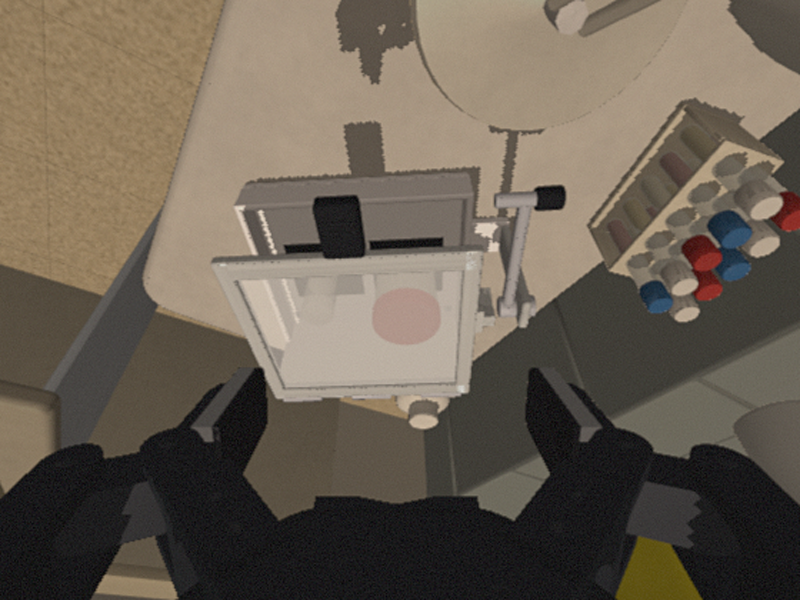

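View pics/w1.png

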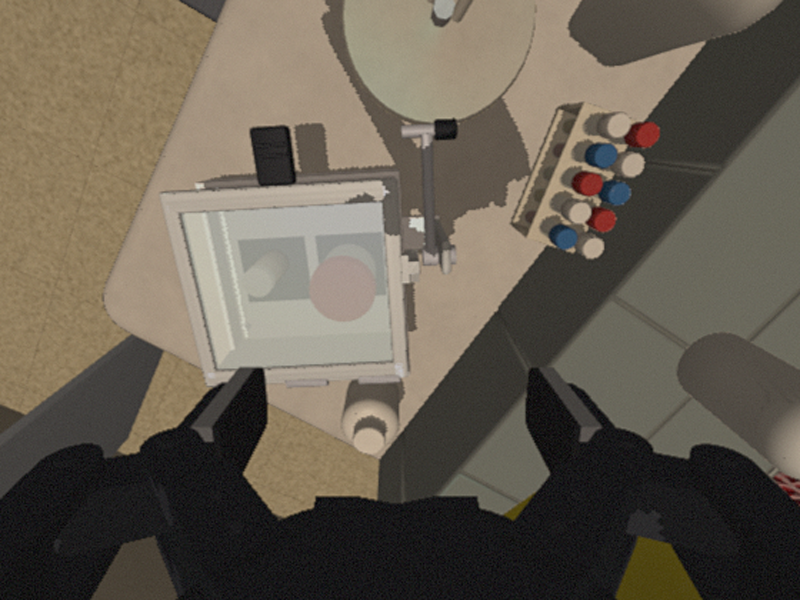

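The first wrist view (800x600) shows the tab's outer end at (316,200)-(359,196), the front guard corners at (214,262) and (480,250), the pin from (496,200) to the knob end (564,196), and the lid at (406,316). In the second, the tab's outer end is at (251,129)-(288,126), the front corners at (163,194) and (390,183), the pin from (403,131) to (456,128), and the lid at (342,288).

```bash
python3 - <<'E'
from h import *
np.set_printoptions(precision=1,suppress=True)
W=[cam("wrist",np.load(f"pics/w{i}.npz")) for i in(0,1)];T=cam("top")
pts=dict(fl=((480,250),(390,183),(185,243)),fr=((214,262),(163,194),(372,515)),bl=((466,392),(407,370),(435,75)),br=((280,398),(207,382),(630,340)),
 tabR=((316,200),(251,129),(222,440)),tabL=((359,196),(288,126),(198,408)),pin=((496,200),(403,131),(122,268)),knob=((564,196),(456,128),(77,212)),lid=((406,316),(342,288),(367,232)))
X={}
for n,(a,b,c) in pts.items():
    o=[(W[0],a[0]*.7,a[1]*.7),(W[1],b[0]*.7,b[1]*.7)]
    c=(T,340+c[0]/5.4,160+c[1]/5.4)
    x2,e2=tri(o);X[n],e=tri(o+[c]);print(n,x2,np.array(e2),"|",X[n],np.array(e))
w=X["fl"]-X["fr"];d=(X["bl"]-X["fl"]+X["br"]-X["fr"])/2
print(np.linalg.norm(w),np.linalg.norm(d),np.degrees([np.arctan2(-w[0],w[1]),np.arctan2(d[1],d[0])]))
p=X["knob"]-X["pin"];print(np.linalg.norm(p),np.degrees(np.arctan2(-p[0],p[1])))
from scipy.optimize import least_squares
def model(q):
    S=RS(q[2]);h=np.array([90,0,q[3]]);out={}
    loc=dict(fl=(-95,98,q[3]+4),fr=(-95,-98,q[3]+4),tabR=(-140,-15,q[3]+5),tabL=(-140,15,q[3]+5),bl=(85,98,q[3]+4),br=(85,-98,q[3]+4))
    return {k:np.r_[q[:2],0]+S@v for k,v in loc.items()}
def res(q):
    r=[]
    for k,x in model(q).items():
        a,b,c=pts[k]
        r+=[*(proj(W[0],x)-np.array(a)*.7),*(proj(W[1],x)-np.array(b)*.7),*(proj(T,x)-(340+c[0]/5.4,160+c[1]/5.4))]
    return np.array(r)
s=least_squares(res,[505,-350,-1.06,105],loss="soft_l1");print(s.x,np.degrees(s.x[2]),res(s.x).reshape(-1,6))
S=RS(s.x[2])
for k in X:print(k,S.T@(X[k]-np.r_[s.x[:2],0]))
E
```

```text
fl [ 530.7 -216.2  105.3] [2.2 1.8] | [ 531.9 -218.4  103.5] [3.  2.2 1. ]
fr [ 369.4 -316.6  105.6] [0.1 0.1] | [ 369.8 -319.5  103.5] [0.8 2.2 1. ]
bl [ 624.3 -360.2  114. ] [1. 1.] | [ 627.5 -366.6  108.8] [0.8 3.2 1.3]
br [ 466.5 -461.8  113.8] [1.  1.1] | [ 467.6 -472.   106.7] [1.6 3.2 1.1]
tabR [ 414.3 -234.1  103. ] [1.3 1.1] | [ 415.3 -235.7  102.4] [1.9 2.2 1. ]
tabL [ 438.1 -218.4  101.6] [0.7 0.6] | [ 437.6 -221.4   99.3] [2.6 2.2 1.4]
pin [ 519.  -178.   100.2] [0.3 0.2] | [ 519.3 -180.4  100.1] [2.1 2.4 1.4]
knob [ 555.3 -154.9  100.1] [0.6 0.5] | [ 554.2 -156.3  102. ] [2.8 0.9 1. ]
lid [ 537.8 -329.5   76.1] [0.3 0.3] | [ 539.3 -333.9   71.8] [1.  2.  0.9]
191.09345562681057 178.80394539413314 [-58.  -57.3]
42.4122710016975 -55.401536960462316
[ 501.6 -346.7   -1.    99.5] -57.81626381498048 [[ 1.4 -0.7  4.9 -1.1 -2.4 -0.2]
 [-1.1 -0.6 -0.9  0.6 -1.2  1.2]
 [-2.3  2.9  0.   1.6 -0.4  0.9]
 [-0.1  4.1  0.6  2.1 -1.4 -1.1]
 [ 0.7 -3.6  0.1  1.4 -1.9 -0.5]
 [-3.3 -3.4  0.  -0.1 -1.7  1.7]]
fl [-92.4  94.  103.5]
fr [-93.2 -97.1 103.5]
bl [ 84.   96.  108.8]
br [ 88.  -95.5 106.7]
tabR [-139.9  -13.9  102.4]
tabL [-140.1   12.6   99.3]
pin [-131.3  103.6  100.1]
knob [-133.1  146.   102. ]
lid [ 9.2 38.8 71.8]
```

```bash
cat >>h.py <<'E'
psi=np.radians(-57.6);O=np.array([501.5,-346.2,0]);S=RS(psi);L=np.radians(30);R=RT(psi,L);B=np.array([-.5,0,.866])
def tp(p,back=0,Rr=None):
    Rr=R if Rr is None else Rr
    return O+S@np.asarray(p,float)-(6+back)*Rr[:,2]
def rep(n):
    s=sensors.read_state();print(n,"t%.2f w%.1f gf%.1f F"%(s["t"],s["grip_width"],s["grasp_force"]),s["force"].round(1),flush=True);return s
E
python3 - <<'E'
from h import *
import sys
tab=lambda g:(90-217*np.cos(g),0,104+217*np.sin(g))
tip=lambda s:(-27-103*np.cos(s),125,100+103*np.sin(s))
for g in np.linspace(0,1.45,8): assert ctrl.solve_ik(tp(tab(g)),R) is not None
ctrl.move_ptp(tp(tab(0),90),R)
ctrl.move_l(tp(tab(0)),vel=150)
ctrl.gripper_to(20,40);s=rep("tab")
if abs(s["grip_width"]-30)>4: sys.exit("no tab")
for g in np.linspace(0,1.44,7)[1:]:
    ctrl.move_l(tp(tab(g)),vel=150);s=rep("g%.2f"%g)
    if s["grip_width"]<26: sys.exit("lost tab")
ctrl.gripper_to(64);rep("open")
ctrl.move_l(tp(tab(1.44),60),vel=250)
ctrl.move_l(tp(tip(0),60),vel=300)
ctrl.move_l(tp(tip(0)),vel=150)
ctrl.gripper_to(36,20);s=rep("stay")
if abs(s["grip_width"]-44)>5: sys.exit("no stay")
for a in np.linspace(0,1.78,7)[1:]:
    ctrl.move_l(tp(tip(a)),vel=170);rep("s%.2f"%a)
ctrl.gripper_to(64);
ctrl.move_l(tp(tip(1.78),90),vel=200);rep("off")
# view
ctrl.move_l(tp((-110,60,200),60),vel=250)
st=rep("v");p,d=optics.grab_frame("wrist")
np.savez("pics/w2.npz",p=p,d=d,eef_rot=st["eef_rot"],eef_pos=st["eef_pos"])
cv2.imwrite("pics/w2.png",cv2.resize(p[:,:,::-1],(800,600),interpolation=cv2.INTER_CUBIC))
E
```

```text
tab t5.38 w20.0 gf3.8 F [-2.4  0.8  7. ]no tab
```

```bash
python3 - <<'E'
from h import *
st=rep("v");print(st["eef_pos"],tp((-127,0,104)),ctrl.tcp_to_tips);p,d=optics.grab_frame("wrist")
np.savez("pics/w2.npz",p=p,d=d,eef_rot=st["eef_rot"],eef_pos=st["eef_pos"])
cv2.imwrite("pics/w2.png",cv2.resize(p[:,:,::-1],(800,600),interpolation=cv2.INTER_CUBIC))
E
```

```text
v t5.38 w20.0 gf3.8 F [-2.4  0.8  7. ]
[ 432.67542354 -236.98279282  110.77477794] [ 431.84251665 -236.43736968  109.19615242] 25.0
```

View pics/w2.png

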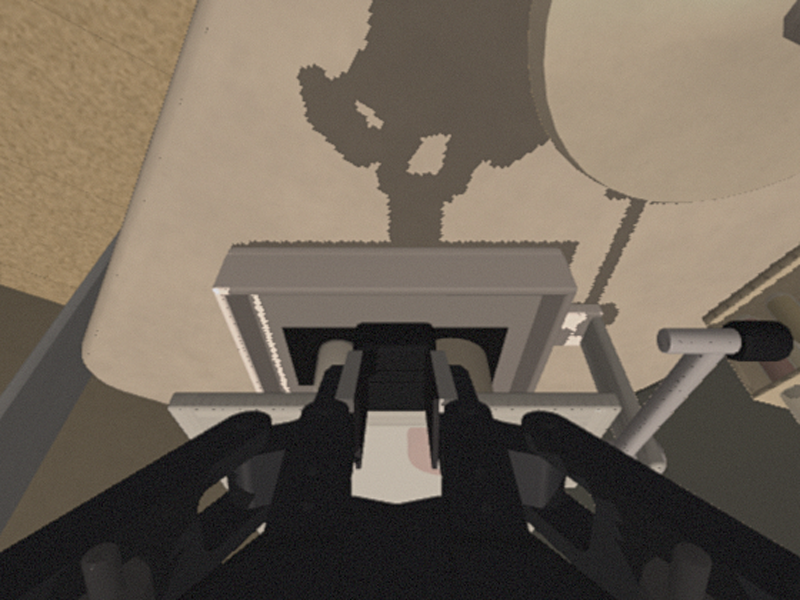

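The view shows the fingers straddling the black tab, with the pads at about (358,385) and (437,385), touching only lightly. I'll close further.

```bash
python3 - <<'E'
from h import *
ctrl.gripper_to(5,40);rep("a")
st=sensors.read_state();p,d=optics.grab_frame("wrist")
cv2.imwrite("pics/w3.png",cv2.resize(p[200:400,150:410,::-1],(780,600),interpolation=cv2.INTER_CUBIC))
K=cam("wrist",st)
# depth at tab and pads
np.set_printoptions(precision=0,suppress=True)
for v in range(225,300,12): print(v,d[v,236:330:4])
E
```

```text
a t5.72 w5.2 gf3.1 F [0.1 0.6 6.5]
225 [297. 298. 297. 298. 159. 160. 159. 159. 160. 159. 160. 161. 159. 160.
 160. 160. 160. 299. 298. 299. 298. 298. 298. 297.]
237 [306. 309. 310. 155. 154. 155. 154. 154. 155. 154. 153. 154. 154. 153.
 154. 153. 154. 155. 307. 306. 305. 306. 307. 309.]
249 [298. 299. 301. 156. 154. 154. 144. 144. 144. 145. 155. 155. 145. 143.
 144. 144. 156. 299. 297. 295. 296. 296. 296. 298.]
261 [288. 289. 140. 141. 142. 140. 132. 132. 132. 140. 162. 162. 132. 133.
 133. 132. 141. 142. 142. 141. 285. 285. 287. 286.]
273 [279. 130. 130. 132. 131. 122. 123. 122. 122. 140. 171. 172. 121. 121.
 122. 121. 122. 129. 130. 130. 277. 277. 278. 277.]
285 [112. 111. 108. 108. 107. 112. 111. 111. 118. 140. 181. 180. 119. 118.
 111. 111. 109. 108. 108. 108. 112. 111. 187. 187.]
297 [103. 104. 103. 103. 104. 103. 104. 106. 119. 139. 197. 197. 118. 120.
 104. 104. 103. 102. 104. 103. 104. 104. 104. 112.]
```

View pics/w3.png

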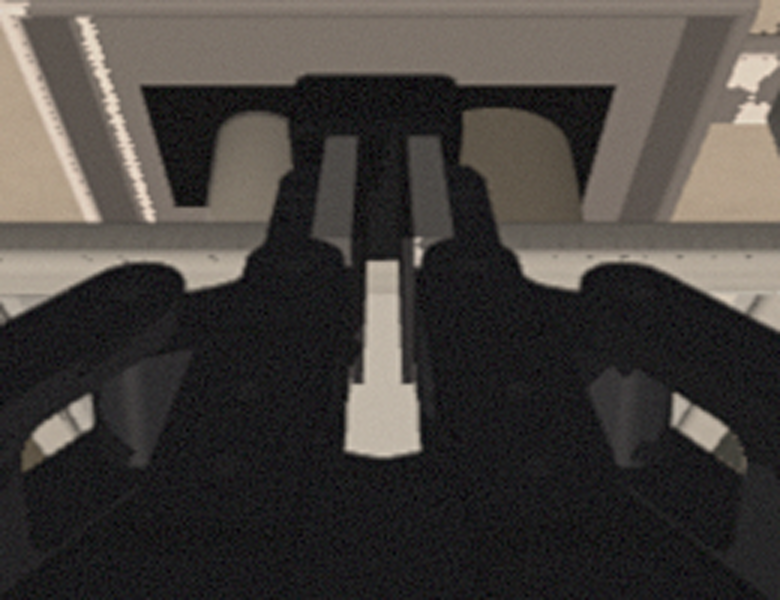

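The tips have slid over the top of the tab, so the fingers are too high. I'll get the tab's actual height from depth.

```bash
python3 - <<'E'
from h import *
np.set_printoptions(precision=1,suppress=True)
st=rep("");K,Rr,t=cam("wrist",st);f=np.load("pics/w2.npz");d=f["d"]
def P(u,v): return S.T@((Rr.T@(np.linalg.inv(K)@[u,v,1.]*d[v,u]-t))-O)
for u,v in[(252,237),(264,237),(276,237),(288,237),(300,237),(276,230),(276,226),(276,245),(276,255),(276,265),(276,275),(160,280),(400,280),(250,260),(247,270),(310,265),(470,240),(500,238),(545,238),(540,235)]: print(u,v,P(u,v))
for i in(0,1):
    f=np.load(f"pics/w{i}.npz");d=f["d"];K,Rr,t=cam("wrist",f)
    for u,v in [((237,155),(237,165),(370,139),(320,180),(160,183)),((190,100),(190,115),(305,90),(250,134),(150,137))][i]: print(i,u,v,P(u,v))
E
```

```text
t5.78 w5.0 gf3.1 F [-0.5  0.3  5.9]
252 237 [-142.5  -11.7  109. ]
264 237 [-142.2   -5.7  108.8]
276 237 [-142.2    0.4  108.8]
288 237 [-142.3    6.5  108.9]
300 237 [-142.2   12.6  108.8]
276 230 [-141.9    0.4  103.9]
276 226 [-142.1    0.4  101.4]
276 245 [-140.4    0.4  112.5]
276 255 [-133.     0.4  113.4]
276 265 [-123.3    0.4  113.1]
276 275 [-114.     0.3  113.6]
160 280 [-97.7 -71.1 106.9]
400 280 [-96.6  77.1 106.8]
250 260 [-152.1  -10.9  129.3]
247 270 [-156.3  -11.4  137.1]
310 265 [-154.5   14.8  133.6]
470 240 [-134.1  104.3  104.7]
500 238 [-135.7  119.6  104.7]
545 238 [-138.5  140.4  107. ]
540 235 [-139.6  137.8  105.9]
0 237 155 [-129.8    1.2  112.3]
0 237 165 [-119.5   -0.2  113.9]
0 370 139 [-135.   124.1  105.3]
0 320 180 [-92.7  79.7 110.4]
0 160 183 [-96.8 -84.2 107.8]
1 190 100 [-129.6    2.5  114.6]
1 190 115 [-113.7   -0.6  112.6]
1 305 90 [-132.3  130.2  110.1]
1 250 134 [-88.3  65.  109.7]
1 150 137 [-91.9 -51.7 110.7]
```

```bash
python3 - <<'E'
from h import *
np.set_printoptions(precision=1,suppress=True)
c=optics.camera_params("wrist");K=c["mtx"];T=c["T_tool_cam"]
def Q(d,u,v): return (T@np.r_[np.linalg.inv(K)@[u,v,1.]*d[v,u],1])[:3]
for i,l in((1,((170,265),(175,259),(180,262),(182,300),(380,262))),(2,((250,245),(250,248),(246,248),(245,260),(308,248)))):
    d=np.load(f"pics/w{i}.npz")["d"]
    for u,v in l: print(i,u,v,d[v,u],Q(d,u,v))
rep("");p,d=optics.grab_frame("wrist")
for u,v in((262,244),(262,247),(268,247),(264,260),(290,247)): print(3,u,v,d[v,u],Q(d,u,v))
s=sensors.read_state();print(s["q"],s["eef_pos"],S.T@(s["eef_pos"]-O),s["eef_rot"])
E
```

```text
1 170 265 129.00406 [ 11.  -45.2 -32.2]
1 175 259 134.60892 [ 11.  -45.  -26.4]
1 180 262 132.976 [ 10.4 -42.2 -28.2]
1 182 300 136.3155 [ -7.4 -42.4 -29.8]
1 380 262 130.88838 [ 11.2  44.2 -30.2]
2 250 245 149.15427 [ 11.2 -13.2 -11.2]
2 250 248 144.05423 [ 11.8 -12.7 -16.3]
2 246 248 146.49185 [ 10.8 -14.8 -14.1]
2 245 260 132.89471 [ 11.3 -13.9 -28.1]
2 308 248 144.7008 [ 11.5  14.7 -15.7]
 t5.78 w5.0 gf3.1 F [-0.5  0.3  5.9]
3 262 244 154.18681 [ 9.7 -7.5 -6.4]
3 262 247 146.9924 [ 11.1  -7.2 -13.5]
3 268 247 145.5969 [ 11.6  -4.2 -14.8]
3 264 260 133.28087 [ 11.1  -5.6 -27.7]
3 290 247 145.8845 [ 11.5   6.3 -14.5]
[-0.5 -0.   2.2 -0.4  0.6 -0.8] [ 433.4 -237.2  111. ] [-128.5    0.9  111. ] [[-0.5  0.8  0.3]
 [ 0.7  0.5 -0.4]
 [-0.5  0.  -0.9]]
```

Both depth and contact show the fingertips about 12 mm behind the reported TCP when shut and 25 mm behind when open, not 25 mm ahead as stated. The triangulated scene fits the world frame, so I'll correct the grasp offset to about 30 mm behind the TCP.

```bash
sed -i 's/def tp(p,back=0,Rr=None):/def tp(p,back=0,Rr=None,off=31):/; s/-(6+back)\*/+(off-back)*/' h.py
cat >run.py <<'E'
from h import *
import sys
tab=lambda g:(89-217*np.cos(g),0.5,106+217*np.sin(g))
tip=lambda s:(-28-103*np.cos(s),125,101+103*np.sin(s))
for g in np.linspace(0,1.45,8): assert ctrl.solve_ik(tp(tab(g)),R) is not None
for g in np.linspace(0,1.78,8): assert ctrl.solve_ik(tp(tip(g)),R) is not None
assert ctrl.solve_ik(tp((5,41,72)),R) is not None
ctrl.move_l(tp(tab(0),80),R,vel=200);ctrl.gripper_to(60)
ctrl.move_l(tp(tab(0)),vel=150);rep("at")
ctrl.gripper_to(20,40);s=rep("tab")
if abs(s["grip_width"]-30)>4: sys.exit("no tab")
for g in np.linspace(0,1.44,7)[1:]:
    ctrl.move_l(tp(tab(g)),vel=150);s=rep("g%.2f"%g)
    if s["grip_width"]<26: sys.exit("lost tab")
ctrl.gripper_to(64);rep("open")
ctrl.move_l(tp(tab(1.44),60),vel=250)
ctrl.move_l(tp(tip(0),60),vel=300)
ctrl.move_l(tp(tip(0)),vel=150)
ctrl.gripper_to(36,20);s=rep("stay")
if abs(s["grip_width"]-44)>5: sys.exit("no stay")
for a in np.linspace(0,1.78,7)[1:]:
    ctrl.move_l(tp(tip(a)),vel=170);rep("s%.2f"%a)
ctrl.gripper_to(64);
ctrl.move_l(tp(tip(1.78),90),vel=200);rep("off")
ctrl.move_l(tp((-110,60,200),60),vel=250)
st=rep("v");p,d=optics.grab_frame("wrist")
np.savez("pics/w4.npz",p=p,d=d,eef_rot=st["eef_rot"],eef_pos=st["eef_pos"])
cv2.imwrite("pics/w4.png",cv2.resize(p[:,:,::-1],(800,600),interpolation=cv2.INTER_CUBIC))
E
python3 run.py
```

```text
at t7.45 w60.0 gf0.0 F [-0.8  0.1 -0. ]
tab t7.82 w29.6 gf39.7 F [-6.3 -0.4  6.5]
g0.24 t8.32 w29.3 gf42.7 F [-5.1  3.2  0.6]
g0.48 t8.82 w29.8 gf42.3 F [-7.7  6.3  3.6]
g0.72 t9.32 w29.1 gf40.8 F [-5.8  1.9  0.9]
g0.96 t9.82 w29.1 gf40.5 F [-1.3 -4.2 -5.7]
g1.20 t10.32 w29.2 gf40.1 F [-2.9 -3.7 -9.1]
g1.44 t10.82 w28.7 gf40.0 F [-5.5 -3.1 -6.9]
open t11.25 w64.1 gf0.0 F [ 0.2  0.2 -0.2]
stay t13.70 w43.5 gf21.2 F [-4.9 -0.5  5.1]
s0.30 t14.03 w43.7 gf21.4 F [-0.6 -1.4  0.1]
s0.59 t14.35 w43.5 gf22.0 F [-2.7  2.1  2.9]
s0.89 t14.68 w43.7 gf23.7 F [-5.8  2.9  5.1]
s1.19 t15.00 w43.4 gf24.4 F [-4.3  0.7  5.4]
s1.48 t15.32 w43.5 gf25.0 F [-3.8 -1.   5.5]
s1.78 t15.65 w43.6 gf25.5 F [-3.5 -2.1  5.4]
off t16.58 w64.0 gf0.0 F [-0.7  0.3 -0. ]
v t17.18 w64.2 gf0.0 F [ 0.4 -0.  -0.7]
```

```bash
python3 - <<'E'
from h import *
np.set_printoptions(precision=1,suppress=True)
ctrl.gripper_to(85)
for i,pp in((5,(-170,0,230)),(6,(-190,70,180))):
    ctrl.move_l(tp(pp),R,vel=120)
    if i==5: ctrl.hold(max(0,23-sensors.read_state()["t"]))
    else: ctrl.hold(.2)
    st=rep("v");p,d=optics.grab_frame("wrist")
    np.savez(f"pics/w{i}.npz",p=p,d=d,eef_rot=st["eef_rot"],eef_pos=st["eef_pos"])
    hsv=cv2.cvtColor(p,cv2.COLOR_RGB2HSV);m=((hsv[...,0]<8)|(hsv[...,0]>172))&(hsv[...,1]>100)&(hsv[...,2]>60)
    n,l,s,c=cv2.connectedComponentsWithStats(m.astype(np.uint8))
    for k in range(1,n):
        if s[k,4]>150: print(i,s[k],c[k])
    np.save(f"pics/m{i}.npy",l)
a=[cv2.resize(np.load(f"pics/w{i}.npz")["p"],(400,300),interpolation=cv2.INTER_AREA) for i in(5,6)]
p=np.load("pics/w5.npz")["p"]
cv2.imwrite("pics/w5.png",cv2.resize(p[:,:,::-1],(800,600),interpolation=cv2.INTER_CUBIC))
E
```

```text
v t23.00 w85.1 gf0.0 F [ 0.1 -0.1 -0.1]
5 [535 201  25  49 837] [549.9 223.5]
5 [ 284  226   53   42 1811] [309.8 246.2]
v t24.13 w85.2 gf0.0 F [-0.8  0.6  0.6]
6 [ 477  258   32   49 1007] [492.9 280.8]
6 [ 222  272   56   40 1854] [249.8 292. ]
```

View pics/w5.png

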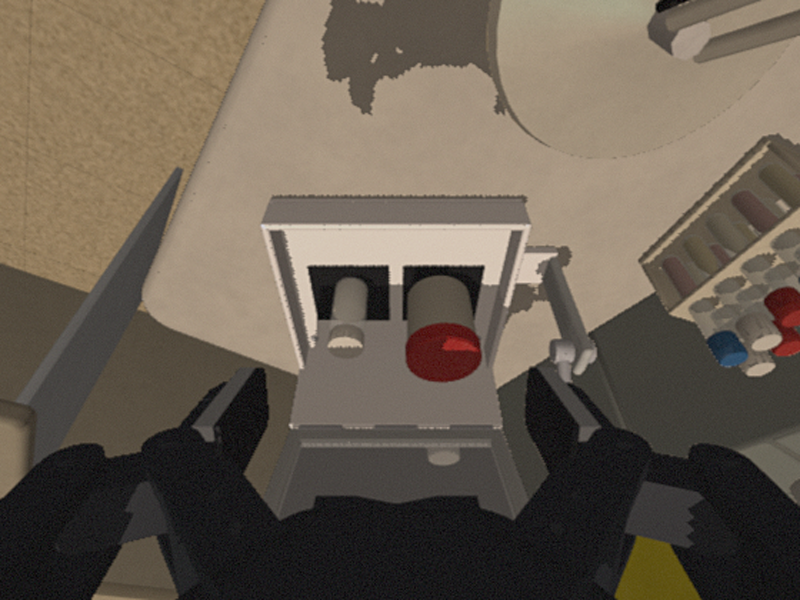

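The guard stands up. Jar lid at (443,350), vial at (347,340). Next come the lid's 3D position from both views, and the guard angle and stay from depth.

```bash
python3 - <<'E'
from h import *
np.set_printoptions(precision=1,suppress=True)
from scipy.optimize import least_squares
for i in(5,6):
    f=np.load(f"pics/w{i}.npz");d=f["d"];K,Rr,t=cam("wrist",f);l=np.load(f"pics/m{i}.npy")
    v,u=np.mgrid[:420,:560];P=np.stack([(u-K[0,2])*d/K[0,0],(v-K[1,2])*d/K[1,1],d],-1)
    P=((P-t)@Rr-O)@S
    c=(309,246) if i==5 else (249,292)
    q=P[(l==l[c[1],c[0]])&(d>0)];zt=np.percentile(q[:,2],95);print(i,q.min(0),q.max(0),"ztop",zt)
    top=q[q[:,2]>zt-2.5];side=q[q[:,2]<zt-4]
    s=least_squares(lambda x:np.hypot(side[:,0]-x[0],side[:,1]-x[1])-32,[5,41],loss="soft_l1");print("centre side",s.x,np.abs(s.fun).mean(),"top bounds",np.percentile(top,[1,99],axis=0)[:,:2].ravel())
    # guard plane/stay points
    m=(abs(P[...,1])<97)&(P[...,2]>120)&(P[...,2]<330)&(P[...,0]>-60)&(P[...,0]<110)
    g=P[m];
    if len(g):
        a=np.arctan2(g[:,2]-106,90-g[:,0]);print("guard ang",np.percentile(a,[5,50,95]),len(g))
    m=(P[...,1]>100)&(P[...,1]<150)&(P[...,2]>115)&(P[...,2]<260)&(P[...,0]>-130)&(P[...,0]<110)
    if m.any(): print("stay",np.percentile(P[m],[1,50,99],axis=0),m.sum())
    vv=(200,250,300)
E
```

```text
5 [-27.3   8.3  28. ] [84.9 69.5 87. ] ztop 86.27654201005214
centre side [ 6.4 39.8] 1.4340889745384302 top bounds [-25.1  10.5  33.2  67.8]
guard ang [0.9 1.  1. ] 7486
stay [[-27.7 101.  115.3]
 [-24.3 122.1 118.7]
 [ 29.3 126.6 179. ]] 76
6 [-26.8  -5.3  47.4] [84.9 69.6 87. ] ztop 86.10635889180507
centre side [ 6.3 39.5] 0.9604250299928131 top bounds [-25.4  10.8  33.4  68.4]
guard ang [0.8 1.  1. ] 469
stay [[-27.5 118.3 115.2]
 [-17.7 122.6 129.8]
 [ -6.2 127.2 147.8]] 377
```

```bash
python3 - <<'E'
from h import *
np.set_printoptions(precision=3,suppress=True)
for i in(4,5,6):
    f=np.load(f"pics/w{i}.npz");d=f["d"];K,Rr,t=cam("wrist",f)
    v,u=np.mgrid[:420,:560];P=np.stack([(u-K[0,2])*d/K[0,0],(v-K[1,2])*d/K[1,1],d],-1)
    P=((P-t)@Rr-O)@S
    m=(abs(P[...,1])<97)&(P[...,2]>125)&(P[...,2]<330)&(P[...,0]>-60)&(P[...,0]<110)&(u>190)&(u<370)
    g=P[m];
    if len(g)>50: c=np.cov(g[:,[0,2]].T);w,V=np.linalg.eigh(c);e=V[:,1];print(i,"guard angle from line fit",np.arctan2(abs(e[1]),abs(e[0])),w,g.mean(0),len(g))
T,Sd=cam("top"),cam("side");A=[]
for a,b in(((293,328),(452,409)),((379,334),(428,348)),((376,373),(459,340)),((290,367),(484,402))):
    p=onz(T,a[0]*.7,a[1]*.7,18);q=onz(Sd,b[0]*.7,b[1]*.7,18);print(p,q);A.append((p+q)/2)
A=np.array(A);print("centre",A.mean(0),"pot",onz(T,357*.7,351*.7,58),onz(Sd,448*.7,343*.7,58))
E
```

```text
4 guard angle from line fit 1.1487173701023452 [  0.795 817.676] [ 52.657  40.31  177.12 ] 6978
5 guard angle from line fit 1.0753351404101896 [  0.959 414.592] [ 56.586   1.02  157.773] 6931
[474.094 334.236  18.   ] [464.705 342.853  18.   ]
[454.434 130.659  18.   ] [446.603 148.381  18.   ]
[363.136 139.804  18.   ] [362.522 150.451  18.   ]
[382.32  342.342  18.   ] [385.948 350.055  18.   ]
centre [416.72  242.348  18.   ] pot [415.328 179.651  58.   ] [408.673 182.087  58.   ]
```

```bash
python3 - <<'E'
from h import *
np.set_printoptions(precision=1,suppress=True)
for n in("top","side"):
    f=np.load(f"pics/{n}0.npz");d=f["d"];K,Rr,t=cam(n)
    v,u=np.mgrid[:420,:560];P=np.stack([(u-K[0,2])*d/K[0,0],(v-K[1,2])*d/K[1,1],d],-1)
    P=(P-t)@Rr
    b=(P[...,0]>330)&(P[...,0]<500)&(P[...,1]>90)&(P[...,1]<390)
    q=P[b&(P[...,2]>2)&(P[...,2]<30)]
    print(n,"table z",np.median(P[b&(P[...,2]<3)][:,2]) if (b&(P[...,2]<3)).any() else 0)
    s=P[b&(P[...,2]>10)&(P[...,2]<26)]
    r=cv2.minAreaRect(s[:,:2].astype(np.float32));print("walls",r,len(s))
    k=P[b&(P[...,2]>52)&(P[...,2]<70)&(P[...,0]<465)];print("pot",np.percentile(k,[2,50,98],axis=0),len(k))
    # grey level bound: project outline brightness saved
E
```

```text
top table z -0.17204716241666396
walls ((420.6667785644531, 226.14303588867188), (230.46014404296875, 99.73704528808594), 86.60206604003906) 262
pot [[388.5 153.1  55.3]
 [414.4 179.1  60.9]
 [440.3 205.   66.3]] 244
side table z 0.3167756432100796
walls ((428.9499816894531, 220.00970458984375), (249.39227294921875, 124.22828674316406), 84.71890258789062) 350
pot [[384.4 157.3  52.9]
 [410.7 184.3  62. ]
 [436.5 209.1  68.6]] 182
```

```bash
python3 - <<'E'
from h import *
ctrl.move_l([370,-150,270],R,vel=250)
q=sensors.read_state()["q"].copy();q[0]+=np.radians(52);ctrl.set_joints(q);ctrl.hold(.2)
st=rep("v");print(st["eef_pos"]);p,d=optics.grab_frame("wrist")
np.savez("pics/w7.npz",p=p,d=d,eef_rot=st["eef_rot"],eef_pos=st["eef_pos"])
cv2.imwrite("pics/w7.png",cv2.resize(p[:,:,::-1],(800,600),interpolation=cv2.INTER_CUBIC))
E
```

```text
v t26.43 w84.6 gf0.0 F [ 0.4 -0.4 -0.3]
[346.35149773 198.42474159 269.30834667]
```

View pics/w7.png

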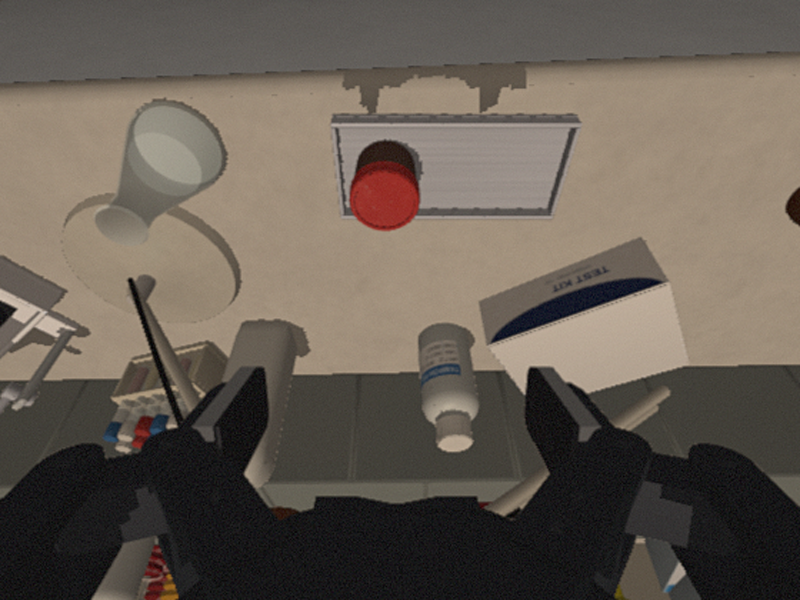

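The view shows the tray rim's corners at (331,120), (579,120), (553,215) and (343,217), and the pot at (385,200). The right-hand (+y) half is free. Now the jar.

```bash
cat >jar.py <<'E'
from h import *
import sys
np.set_printoptions(precision=1,suppress=True)
C=cam("wrist",np.load("pics/w7.npz"))
A=np.array([onz(C,u*.7,v*.7,18) for u,v in((331,120),(579,120),(553,215),(343,217))])
c=A.mean(0);yd=(A[1]-A[0]+A[2]-A[3]);yd/=np.linalg.norm(yd);print(A[:,:2],c,yd,"pot",onz(C,385*.7,197*.7,58))
Tg=c+52*yd;print("target",Tg)
if np.hypot(*(Tg[:2]-[422,287]))>10: sys.exit("check target")
d=np.radians(52);R2=RT(psi+d,L);J=(5,39.5,72);off=36
q=sensors.read_state()["q"].copy();q[0]-=d
ctrl.set_joints(q);ctrl.gripper_to(77)
ctrl.move_l(tp(J,190,off=off),R,vel=250)
ctrl.move_l(tp(J,60,off=off),vel=180)
if ctrl.move_l(tp(J,off=off),vel=80,threshold=8): rep("touch");sys.exit("touched")
rep("at");ctrl.gripper_to(50,35);s=rep("grip")
if abs(s["grip_width"]-63)>5: sys.exit("odd width")
ctrl.move_l(tp(J,25,off=off),vel=60);rep("lift")
ctrl.move_l(tp(J,210,off=off),vel=150)
ctrl.move_l([370,-150,240],R,vel=180)
q=sensors.read_state()["q"].copy();q[0]+=d
ctrl.set_joints(q);rep("rot")
g=lambda z:np.array([Tg[0],Tg[1],z])+off*R2[:,2]
ctrl.move_l(g(230),R2,vel=180)
ctrl.move_l(g(85),vel=120);rep("low")
hit=ctrl.move_l(g(60),vel=30,threshold=4);s=rep("down");print(hit,s["eef_pos"]-off*R2[:,2])
p,_=optics.grab_frame("wrist");cv2.imwrite("pics/w8.png",cv2.resize(p[:,:,::-1],(800,600),interpolation=cv2.INTER_CUBIC))
E
python3 jar.py
```

```text
[[359.6 145.4]
 [379.7 344. ]
 [471.7 337.7]
 [453.6 137.4]] [416.1 241.1  18. ] [0.1 1.  0. ] pot [409.7 183.9  58. ]
target [421.1 292.9  18. ]
at t30.68 w77.0 gf0.0 F [-0.3 -0.4 -0.4]
grip t30.97 w60.7 gf38.3 F [-0.8  1.5  3.5]
lift t31.53 w61.3 gf38.1 F [ 0.3  0.7 -0.7]
rot t35.26 w61.1 gf38.1 F [-0.8  0.6 -0.5]
low t37.52 w61.2 gf38.1 F [-0.2 -0.1 -1.1]
down t38.14 w61.3 gf38.7 F [-2.4 -0.2  6. ]
True [421.2 292.6  66.9]
```

```bash
python3 - <<'E'
from h import *
ctrl.gripper_to(77);rep("rel")
s=sensors.read_state();z=s["eef_rot"][:,2]
ctrl.move_l(s["eef_pos"]-40*z,vel=80);ctrl.move_l(s["eef_pos"]-190*z,vel=150);ctrl.hold(.5);rep("off")
w,_=optics.grab_frame("wrist");t,_=optics.grab_frame("top");sd,_=optics.grab_frame("side")
rs=lambda a,w,h:cv2.resize(a,(w,h),interpolation=cv2.INTER_CUBIC)
m=np.hstack([rs(w,400,300),rs(t[150:285,190:370],400,300)])
m2=np.hstack([rs(t[140:275,310:490],400,300),rs(sd[110:290,170:410],400,300)])
cv2.imwrite("pics/final.png",np.vstack([m,m2])[:,:,::-1])
E
```

```text
rel t38.50 w76.8 gf0.0 F [-0.7 -0.1 -0.3]
off t40.80 w77.3 gf0.0 F [ 0.4  0.5 -0.4]
```

View pics/final.png

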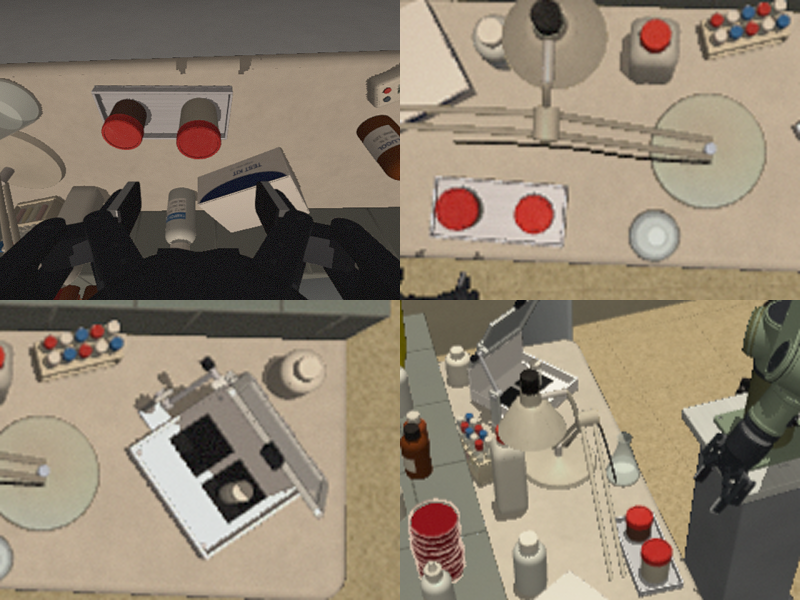

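The montage shows the jar upright in the tray's free end (lid at (457,208) in the top crop), with the pot beside it at (534,213). The guard is propped open, the vial is upright in its place at (236,490), and the flask, rack and bottles stand as before. The gripper is clear.

```bash
python3 -c "
from plant import ctrl
print(ctrl.finish_job())"
```

```text
the job is handed in; nothing more can be done
None
```

The job is handed in at about 41 s: the guard is propped on its stay, the jar stands upright in the tray's free end beside the pot, and the last pictures show nothing else disturbed. The first grip closed on top of the tab (about 7 N) because the fingertips really sit about 37 mm farther back than the stated TCP offset; I corrected for this.

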